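Present a notched sample plate over the light pad

TASK

Lift the lid of the wooden case by its pull tab until it swings past upright and rests open on its stop, then take out the glass plate, gripping it by its plain end so that the frosted end (the end with one small corner notched off) stays free. Hold the plate level, label up, centred about 10 cm above the light pad and in line with the pad's length, with the notched end pointing to the pad's raised-bar edge. Keep it label up all the way, leave the tins and the jar alone, and finish still holding it there, with the lid left open.

Things in the scene. Friction and masses are not known exactly. Their poses are not given: they have to be found in the camera images.
- case: fixed open dark wooden case, 200 (x) x 240 (y) x 65 mm high, walls and floor 8 mm; a fixed round cork rest, 48 mm across, stands in the middle of its floor with its top 37 mm above the table. Origin: centre of the underside, on the table. Its own -x side is the front with the lid's pull tab, +x the side with the hinge.
- lid (a joint): angle of the case's lid (rad): 0 shut, grows as it lifts, 2.0 lying back on its stop (25 deg past upright). A 200 x 240 x 8 mm board, 0.22 kg, hinged along the case's +x top rim, turning about the case's +y: its front edge goes up and over towards +x. Let go, it falls shut below about 1.5 rad, and falls on to its stop once past 1.65 rad.
- lid_pull (a point): grip point of the lid's steel pull tab: a flat tab, 24 mm wide (along the case's y), 8 mm thick, in the plane of the lid, standing out 36 mm from the lid's front edge; this point is on its centre line, 22 mm out from the lid's edge, in mid-thickness (222 mm from the hinge axis, and 4 mm above it with the lid shut). Moves with the lid.
- lid_hinge (a point): point on the lid's hinge axis in the middle of the case's +x top rim, 65.5 mm above the table; the axis runs along the case's y.
- plate: loose opal glass plate, 100 (own x) x 36 (y) x 6 mm, 0.05 kg, one material all over, a small paper label amid its upper face. An 11 x 11 mm notch at corner +x, -y marks the frosted end (+x). It starts flat, label up, on the rest in the shut case, turned any way, overhanging it by 20 to 32 mm at both ends with 29 mm of air below. Origin: centre of its underside; z points out of the label face.
- plate_frosted (a point): point on the plate's centre line, 38 mm from its centre towards the notched frosted end, in mid-thickness.
- plate_plain (a point): point on the plate's centre line, 38 mm from its centre towards the plain end, in mid-thickness: the place to grip, across the 36 mm width.
- pad: fixed flat light pad, 220 (own x) x 150 (own y) x 12 mm high, with a black raised bar along the short edge at its own +x (bar 16 mm wide, top 26 mm above the table). Origin: centre of the underside, on the table.
- tin_tall: bystander: dark food tin with a brass-coloured lid, 66 mm across, 85 mm high; origin: centre of the underside
- tin_short: bystander: dark food tin with a brass-coloured lid, 66 mm across, 60 mm high; origin: centre of the underside
- jar: bystander: glass jar, 52 mm across, 70 mm high; origin: centre of the underside

How it is judged (in metres and radians):
On the way, in this order (a step that is already met when the one before it is completed fails the run):
1. the lid lies open on its stop (value of joint lid above 1.93 rad and velocity of joint lid below 0.1 rad/s), for 0.2 s.
2. the plate is lifted clear of the case in the fingers (height (world z) of plate above 0.09 m and contact force between the fingers and plate above 0.5 N), for 0.2 s.
At the end, for the whole second after the job is handed in: Lid on its stop (over 1.93 rad); plate still in the fingers, gripped 50 mm or more from the frosted-end point, 50 to 150 mm above the pad's top, centred within 30 mm, label up and level within 0.2 rad, in line with the pad within 0.26 rad, notched end towards the raised bar (value of joint lid above 1.93 rad and contact force between the fingers and plate above 0.5 N and distance between the grasp point and plate_frosted above 0.05 m and z of plate in the frame of pad between 0.062 and 0.162 m and horizontal distance between plate and pad below 0.03 m and angle between plate's own z axis and vertical below 0.2 rad and angle between the x axis of plate and the x axis of pad, either way round below 0.26 rad and x of plate_frosted in the frame of pad above 0 m and x of plate_plain in the frame of pad below 0 m and linear speed of plate below 0.03 m/s); the arm keeps its last pose, push and grip.
It fails at once if the plate is tipped more than 0.6 rad from label up (angle between plate's own z axis and vertical above 0.6 rad).
It fails at once if a tin or the jar is pushed more than 30 mm or knocked over (distance of any of tin_tall, tin_short, jar from where it was at the start of the episode above 0.03 m or angle between any of tin_tall, tin_short, jar's own z axis and vertical above 0.4 rad).
It also fails if it takes over 58 s, if anything falls off the work surface, if the arm or the gripper's body presses on something with over 40 N, if the wrist force passes 120 N, or if a joint passes its speed limit or range.

ROBOT

A 6-joint arm with a two-finger parallel gripper is mounted at the origin on the work surface. World frame = base frame: x ahead of the robot, y to its left, z up, the work surface at z = 0. Lengths are in mm, angles in rad, forces in N, time in s.
With the tool pointing down it reaches from about 325 to 775 mm from the base axis. Payload 5.5 kg.
Tool frame: the origin (TCP) lies at the very end of the fingers, on their centre line; the grasp point (between the pads) lies 19 mm behind it; z points along the fingers, y is the line along which they close (so a half turn about z gives the same grasp; the last joint's range is limited). The gripper opens to 88 mm and grips with 3 to 60 N. Pads are 20 mm wide; open, the fingers measure 115 mm over their backs; the gripper's body (75 mm by 178 mm) begins 61 mm behind the grasp point.
Start: joints at [-1.178, 0.091, 1.231, -0, 1.82, -0.057], TCP at [260.873, -540.335, 222.631] pointing down, gripper open.
Joint ranges: [-2.87, 2.87], [-0.86, 2.18], [0.17, 2.46], [-1.51, 4.65], [0.06, 2.69], [-2.65, 2.65]. Speed limits (rad/s): [2.57, 2.57, 3.01, 3.14, 3.14, 3.14].

INTERFACE

Orientations are given as [roll, pitch, yaw] about the fixed x, y, z axes, in that order (R = Rz(yaw) Ry(pitch) Rx(roll)).
In Python, from rig import manip gives the robot as it stands.
- The arm moves only by the tool arm_command, never from a script. Its argument "targets" is a list of rows, each an object of numbers: "tx", "ty", "tz": the shift along the world's x, y, z in m; "twist": the turn about the world's z in units of 5 degrees (1.0 is 5 degrees). A call has 1 to 8 rows; each row is the pose to reach, as a shift and turn from the pose commanded when the call began; what a row does not reach only later rows make up. A row lasts 1/8 s, in which the tool goes at most 62.5 mm and 10.7 degrees, less where a joint would pass 70% of its speed; a pose out of reach is approached as far as the arm can. A call with a gripper value outside its range is refused whole. "fingers" is the finger opening in m, from 0 to 0.0878, set as the call begins (left out, the last holds). The fingers move at their own pace and stop on an object; "newtons" is the grip in N (left out, the last holds). Time passes only in rows, so rows that repeat a pose let the fingers close. It gives the time, the measured TCP pose, the force, the opening and the grip force at its end, in the units of the state.
- manip.get_obs(): the state, without advancing time (a new reading comes with each control period).
- manip.camera(name): name is "scene" or "top" or "wrist"; returns a dict with "image" (384x512x3 uint8, red, green, blue), "depth" (384x512 float32, mm along the optical axis (not along the pixel's ray), 0 where there is no reading), "fovy" (degrees; the focal length in pixels is half the picture's height over the tangent of half this angle, whatever the lens; pixels are square), "cx", "cy" (the principal point, pixels), "dist" ([k1, k2, p1, p2, k3] as OpenCV has them; the pictures are not rectified), "R" (3x3) and "t" (3): a world point X has camera coordinates R X + t; the wrist camera has in their place "hand_eye" (4x4, takes a point from camera to tool coordinates, whose origin is the TCP and whose axes are the flange's). Camera axes: x right, y down, z forward; pixel columns grow to the right and rows downward; lengths in mm; the calibration is good to about 2 mm. A picture is of the moment at which its call begins: read the wrist's pose just before it.
- manip.job_done(): hands the job in; it is judged then, once.
Trained networks look in a picture, given as the dict that the camera call returned (one of the last four; its "shot" number tells which), for a name from the list of things; names that differ only in an ending like _2 or _b are one class to them, and where a whole thing is asked for, a point or a joint stands for the part that bears it (a point fixed in the world has none). Each returns a list of dicts, best first, with "p" (0 to 1); they miss things now and then, are a little off and sometimes report something else, mostly with a low value. They report only what shows in the picture. A call takes as long as a camera call.
- manip.masks_of(picture, query): "pixels" (384x512 bool, what is visible of it) and "pixel" ([column, row] in pixels, amid what is visible of it).
The state is a dict: "t": time; "q": joint angles; "joint_velocities": joint speeds; "joint_efforts": joint torques, N m; "tcp_pos": TCP position; "tool_rot": TCP orientation; "contact_force": force on the tool from outside, world axes, zero at the start; "wrist_torque": the same for the moment, N m; "finger_gap": finger opening in mm; "finger_force": force on a finger pad.
Only numpy, scipy, OpenCV 4.12 (cv2) and the standard library are available. Lean on these libraries where they do the work, as an engineer would, in place of code of your own. Each camera call takes 0.05 s, during which the arm holds its last target. There are 200 camera calls.

## Working session

There is one attempt and no reset: what is moved stays moved. The work goes in short steps, Python scripts to look and compute and a tool call to move; the robot and the scene stay as the last step left them, time stands still between calls to the robot, and variables do not carry over. Pictures are saved under pics/ and viewed, at most 10 in all, crops included, and the job is handed in when it is done.

Besides the shell and the picture viewer there is one more tool, called after "Request:" by a JSON object that holds its "op" and its "data". arm_command: Moves the arm, as the interface text tells. Its arguments: {"type":"object","properties":{"targets":{"type":"array","items":{"type":"object","properties":{"tx":{"type":"number"},"ty":{"type":"number"},"tz":{"type":"number"},"twist":{"type":"number"}}}},"fingers":{"type":"number"},"newtons":{"type":"number"}},"required":["targets"]}

```bash
mkdir -p pics; ls
cat > h.py <<'E'
import numpy as np, cv2
from rig import manip
def K(c):
    f=c["image"].shape[0]/2/np.tan(np.radians(c["fovy"])/2)
    return np.array([[f,0,c["cx"]],[0,f,c["cy"]],[0,0,1.]])
def world(c,px):
    """px Nx2 (col,row) -> world mm using depth"""
    px=np.asarray(px,float).reshape(-1,2)
    n=cv2.undistortPoints(px.reshape(-1,1,2),K(c),np.array(c["dist"],float)).reshape(-1,2)
    d=c["depth"][px[:,1].round().astype(int),px[:,0].round().astype(int)]
    P=np.c_[n*d[:,None],d][d>0]
    return (P-np.array(c["t"]))@np.array(c["R"])
def save(c,name): cv2.imwrite(f"pics/{name}.png",cv2.cvtColor(c["image"],cv2.COLOR_RGB2BGR))
def maskpts(c,q):
    r=manip.masks_of(c,q)
    if not r: return None
    m=r[0]["pixels"]; v,u=np.nonzero(m)
    return r[0]["p"],r[0]["pixel"],world(c,np.c_[u,v])
E
python3 - <<'E'
from h import *
a=manip.camera("top"); b=manip.camera("scene")
cv2.imwrite("pics/a.png",cv2.cvtColor(np.vstack([a["image"],b["image"]])[:,:,:],cv2.COLOR_RGB2BGR)) if 0 else None
save(a,"top0"); save(b,"scene0")
for c,n in((a,"top"),(b,"scene")):
    print(n,np.array(c["R"]).round(2).tolist(),np.array(c["t"]).round(0))
    for q in["case","lid","lid_pull","pad","tin_tall","tin_short","jar","plate"]:
        r=maskpts(c,q)
        if r:
            p,px,P=r; print(q,round(p,2),px,len(P),np.median(P,0).round(0),P.min(0).round(0),P.max(0).round(0))
print(manip.get_obs())
E
```

```text
pics
top [[-0.03, -1.0, -0.01], [-1.0, 0.03, -0.04], [0.04, 0.01, -1.0]] [  10.  575. 1311.]
case 0.9 [164.2, 218.7] 7583 [526. 214.  74.] [393.  94.  -4.] [632. 338.  85.]
lid 0.57 [166.6, 212.7] 7442 [526. 218.  74.] [393.  95.  -5.] [636. 361.  85.]
lid_pull 0.88 [163.6, 214.2] 7393 [526. 217.  74.] [393.  95.  -4.] [638. 349.  85.]
pad 0.85 [329.8, 197.3] 4656 [ 554. -214.   14.] [ 430. -317.   -5.] [ 677. -111.   35.]
tin_tall 0.97 [245.3, 174.0] 583 [622.   3.  87.] [589. -32.  -4.] [664.  35.  95.]
jar 0.67 [252.5, 248.5] 330 [436.  -1.  69.] [412. -27.  -4.] [460.  25.  77.]
scene [[0.66, 0.75, -0.0], [0.51, -0.44, -0.74], [-0.56, 0.48, -0.68]] [-375. -225. 1527.]
case 0.8 [302.8, 160.2] 5710 [557. 189.  72.] [345.  38.  -6.] [637. 425.  86.]
lid 0.79 [301.3, 150.4] 3697 [536. 210.  74.] [349.  94.  -3.] [633. 339.  83.]
lid_pull 0.79 [305.4, 149.1] 3905 [536. 213.  74.] [339.  94.  -5.] [635. 430.  83.]
pad 0.57 [182.4, 250.9] 4356 [ 568. -219.   13.] [ 427. -319.   -2.] [ 682. -111.   30.]
tin_tall 0.86 [270.1, 207.8] 944 [638.  -9.  70.] [547. -30.  -2.] [659.  79.  90.]
t
[... 162 characters left out ...]

{'t': 0.9, 'q': array([-1.17770970e+00,  9.10479276e-02,  1.23069480e+00, -1.09649548e-05,
        1.81979762e+00, -5.66759393e-02]), 'joint_velocities': array([-0.00095403, -0.00081945, -0.00164266, -0.00027758,  0.00010998,
       -0.00095461]), 'joint_efforts': array([ 1.95829689e-04, -4.46189761e+01, -4.06509340e+01,  6.96653291e-02,
        1.95293978e-02, -2.59314209e-05]), 'tcp_pos': array([ 260.86386093, -540.33784275,  222.66534619]), 'tool_rot': array([3.14154103e+00, 1.35724868e-05, 4.49759860e-01]), 'contact_force': array([ 0.02798821, -0.22896203, -0.05245077]), 'wrist_torque': array([ 0.0215317 , -0.01431534, -0.04184612]), 'finger_force': 0.0, 'finger_gap': 88.12078114104946}
```

View pics/top0.png

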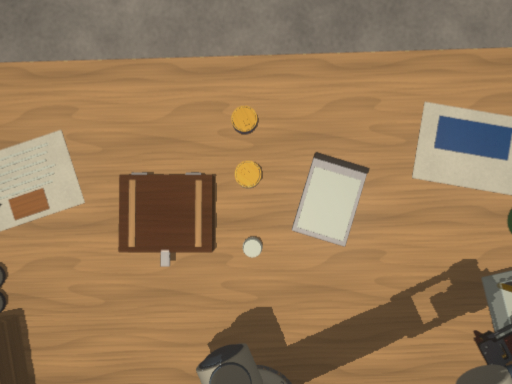

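View pics/scene0.png

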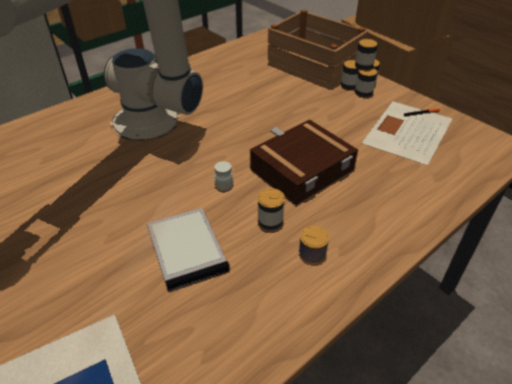

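Run:
```python
from h import *
a=manip.camera("top")
def rect(P,lo,hi):
    Q=P[(P[:,2]>lo)&(P[:,2]<hi)]
    r=cv2.minAreaRect(Q[:,:2].astype(np.float32)); return r,len(Q),np.median(Q[:,2])
v,u=np.mgrid[0:384,0:512]; uv=np.c_[u.ravel(),v.ravel()]
d=a["depth"].ravel()>0; P=world(a,uv); uv=uv[d]
H=np.zeros((384,512)); H[uv[:,1],uv[:,0]]=P[:,2]
# lid top & tab region
lid=((H>62)&(H<85)).astype(np.uint8)
n,l,s,c=cv2.connectedComponentsWithStats(lid)
k=l[215,164]; m=l==k
X=np.zeros((384,512,3)); X[uv[:,1],uv[:,0]]=P
print("lid area",s[k],rect(X[m],0,200))
core=cv2.morphologyEx(m.astype(np.uint8),cv2.MORPH_OPEN,np.ones((25,25)))>0
print("core",rect(X[core],0,200))
rest=m&~(cv2.dilate(core.astype(np.uint8),np.ones((3,3)))>0)
n,l,s,c=cv2.connectedComponentsWithStats(rest.astype(np.uint8))
for i in range(1,n):
    if s[i,4]>8: print(s[i],X[l==i].mean(0).round(1),X[l==i].min(0).round(0),X[l==i].max(0).round(0))
p,px,Q=maskpts(a,"pad"); print("pad",rect(Q,6,40)); bar=Q[(Q[:,2]>20)]; print("bar",bar.mean(0),len(bar))
g=cv2.cvtColor(a["image"],cv2.COLOR_RGB2GRAY); print(a["image"][197,329])
```

```text
lid area [ 119  173   94   94 7481] (((512.5377197265625, 217.69415283203125), (240.93557739257812, 239.1068115234375), 88.44145202636719), 7481, np.float64(74.12675431176966))
core (((527.5122680664062, 212.63951110839844), (227.0999755859375, 197.851806640625), 88.68224334716797), 5342, np.float64(74.18868590155527))
[ 119  173   30   80 1031] [523.8 310.7  74. ] [430. 259.  62.] [634. 339.  84.]
[186 173  27  51 537] [590.2 119.4  73.9] [500.  95.  62.] [631. 162.  84.]
[177 236  36  17 123] [436.3 160.8  73.6] [426. 100.  68.] [469. 189.  81.]
[161 254   9  13 117] [408.7 219.7  73.8] [393. 209.  69.] [425. 231.  79.]
pad (((553.6845703125, -214.61569213867188), (150.81312561035156, 219.9016571044922), 71.47889709472656), 4591, np.float64(13.648172990209877))
bar [ 641.42301158 -243.77061129   26.06356763] 373
[205 203 180]
```

The top view shows the shut case at about (165,213) with its steel tab at (165,258). The pad is at (331,198) with its black bar along the top edge (340,162). The tins are at (245,119) and (248,174), the jar at (252,247). The scene view agrees: the tab is on the robot side and the hinges are on the far side.

I'll move above the tab, whose grip point is at about (406,220), with tool yaw about -0.027.

Request:
{"op": "arm_command", "data": {"targets": [{"tx": 0.145, "ty": 0.76, "twist": -5.46}, {"tx": 0.145, "ty": 0.76, "twist": -5.46}, {"tx": 0.145, "ty": 0.76, "twist": -5.46}, {"tx": 0.145, "ty": 0.76, "twist": -5.46}, {"tx": 0.145, "ty": 0.76, "twist": -5.46}, {"tx": 0.145, "ty": 0.76, "twist": -5.46}, {"tx": 0.145, "ty": 0.76, "twist": -5.46}, {"tx": 0.145, "ty": 0.76, "twist": -5.46}], "fingers": 0.055, "newtons": 12}}

```text
invalid input at $.targets[0]: expected keys tx, ty, tz, twist
```

Request:
{"op": "arm_command", "data": {"targets": [{"tx": 0.145, "ty": 0.76, "tz": 0, "twist": -5.46}, {"tx": 0.145, "ty": 0.76, "tz": 0, "twist": -5.46}, {"tx": 0.145, "ty": 0.76, "tz": 0, "twist": -5.46}, {"tx": 0.145, "ty": 0.76, "tz": 0, "twist": -5.46}, {"tx": 0.145, "ty": 0.76, "tz": 0, "twist": -5.46}, {"tx": 0.145, "ty": 0.76, "tz": 0, "twist": -5.46}, {"tx": 0.145, "ty": 0.76, "tz": 0, "twist": -5.46}, {"tx": 0.145, "ty": 0.76, "tz": 0, "twist": -5.46}], "fingers": 0.055, "newtons": 12}}

```text
t: 2.0
tcp_pos: [354.5, -47.3, 223.0]
tool_rot: [3.141, -0.002, -0.027]
contact_force: [1.9, -0.2, -0.6]
finger_gap: 54.9
finger_force: 0.0
```

Request:
{"op": "arm_command", "data": {"targets": [{"tx": 0.05, "ty": 0.268, "tz": 0, "twist": 0}, {"tx": 0.05, "ty": 0.268, "tz": 0, "twist": 0}, {"tx": 0.05, "ty": 0.268, "tz": 0, "twist": 0}, {"tx": 0.05, "ty": 0.268, "tz": 0, "twist": 0}, {"tx": 0.05, "ty": 0.268, "tz": 0, "twist": 0}, {"tx": 0.05, "ty": 0.268, "tz": 0, "twist": 0}]}}

```text
t: 2.75
tcp_pos: [404.3, 220.0, 222.2]
tool_rot: [3.141, 0.001, -0.024]
contact_force: [-0.8, -0.4, 0.3]
finger_gap: 55.0
finger_force: 0.0
```

```bash
cat >> h.py <<'E'
from scipy.spatial.transform import Rotation as Rn
def wrist():
    o=manip.get_obs(); c=manip.camera("wrist")
    T=np.eye(4); T[:3,:3]=Rn.from_euler("xyz",o["tool_rot"]).as_matrix(); T[:3,3]=o["tcp_pos"]
    M=np.linalg.inv(T@np.array(c["hand_eye"])); c["R"]=M[:3,:3]; c["t"]=M[:3,3]
    return o,c
E
python3 - <<'E'
from h import *
o,c=wrist(); save(c,"w1"); print(o["tcp_pos"],o["tool_rot"],o["q"].round(2))
v,u=np.mgrid[0:384,0:512]; P=world(c,np.c_[u.ravel(),v.ravel()])
Q=P[(P[:,2]>60)&(P[:,2]<90)]; print(len(Q),Q.min(0),Q.max(0),np.median(Q,0))
t=Q[(Q[:,0]<424)&(Q[:,0]>385)&(abs(Q[:,1]-220)<30)]; print(len(t),t.min(0),t.max(0),t.mean(0))
for y in range(200,245,8):
    s=Q[abs(Q[:,1]-y)<2]; print(y, s[:,0].min() if len(s) else None)
E
```

```text
[404.2917518  220.01645419 222.19137395] [ 3.14110013e+00  1.02344181e-03 -2.36799025e-02] [ 0.42 -0.28  1.58 -0.    1.84  2.02]
40413 [392.13978144 -24.46446403  60.04438921] [575.1866118  340.39354781  79.62618403] [503.12744715 215.25490347  73.08908527]
631 [392.13978144 210.53623237  70.87240104] [423.99838489 233.72887468  75.11410151] [408.41741697 221.97208463  73.09711768]
200 428.36367943527904
208 428.07475972311886
216 392.139781444978
224 392.18222470068326
232 392.6841440120297
240 429.1563424636128
```

View pics/w1.png

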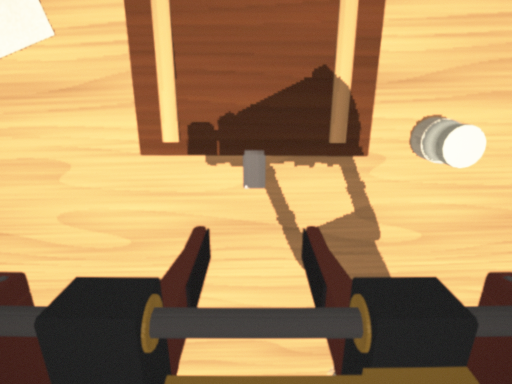

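The wrist view shows the tab at (255,168), centred between the fingers. Depth puts it at x 392–428, y about 222. I'll go down and grip it.

Request:
{"op": "arm_command", "data": {"targets": [{"tx": 0, "ty": 0.002, "tz": -0.06, "twist": 0}, {"tx": 0, "ty": 0.002, "tz": -0.12, "twist": 0}, {"tx": 0, "ty": 0.002, "tz": -0.155, "twist": 0}, {"tx": 0, "ty": 0.002, "tz": -0.17, "twist": 0}, {"tx": 0, "ty": 0.002, "tz": -0.17, "twist": 0}]}}

```text
t: 3.42
tcp_pos: [404.6, 220.0, 52.8]
tool_rot: [3.141, 0.0, -0.028]
contact_force: [-0.2, -0.5, 0.6]
finger_gap: 55.0
finger_force: 0.0
```

Request:
{"op": "arm_command", "data": {"targets": [{"tx": 0, "ty": 0, "tz": 0, "twist": 0}, {"tx": 0, "ty": 0, "tz": 0, "twist": 0}, {"tx": 0, "ty": 0, "tz": 0, "twist": 0}, {"tx": 0, "ty": 0, "tz": 0, "twist": 0}, {"tx": 0, "ty": 0, "tz": 0, "twist": 0}, {"tx": 0, "ty": 0, "tz": 0, "twist": 0}], "fingers": 0.01, "newtons": 15}}

```text
t: 4.18
tcp_pos: [405.0, 222.1, 53.5]
tool_rot: [-3.139, -0.002, -0.026]
contact_force: [1.4, 4.3, 1.4]
finger_gap: 23.6
finger_force: 15.0
```

Run:
```python
from h import *
o=manip.get_obs(); p=o["tcp_pos"]; print(p,o["finger_gap"],o["finger_force"],o["contact_force"])
yaw=np.radians(-1.4); hx,hz=628.3,65.5
g=p+[0,0,19]; r=np.hypot(hx-g[0],g[2]-hz); a0=np.arctan2(g[2]-hz,hx-g[0]); print(r,a0)
for th in np.linspace(0,1.85,33)[1:]:
    a=a0+th; d=r*(np.cos(a0)-np.cos(a)); print(round(th,2),round(d*np.cos(yaw)),round(d*np.sin(yaw)),round(r*(np.sin(a)-np.sin(a0))))
```

```text
[405.02407355 222.14590484  53.47685099] 23.584602804284522 15.002085417509079 [1.41313337 4.31259178 1.37582505]
223.38490499564145 0.03123749906631431
0.06 1 0 13
0.12 2 0 26
0.17 5 0 38
0.23 8 0 51
0.29 11 0 63
0.35 16 0 75
0.4 21 -1 87
0.46 27 -1 99
0.52 33 -1 110
0.58 40 -1 121
0.64 48 -1 131
0.69 56 -1 141
0.75 65 -2 151
0.81 74 -2 159
0.87 84 -2 168
0.92 94 -2 176
0.98 105 -3 183
1.04 116 -3 189
1.1 128 -3 195
1.16 140 -3 200
1.21 152 -4 205
1.27 164 -4 208
1.33 177 -4 212
1.39 189 -5 214
1.45 202 -5 215
1.5 215 -5 216
1.56 228 -6 216
1.62 241 -6 216
1.68 254 -6 214
1.73 266 -7 212
1.79 279 -7 209
1.85 291 -7 206
```

Request:
{"op": "arm_command", "data": {"targets": [{"tx": 0.001, "ty": 0, "tz": 0.013, "twist": 0}, {"tx": 0.002, "ty": 0, "tz": 0.026, "twist": 0}, {"tx": 0.005, "ty": 0, "tz": 0.038, "twist": 0}, {"tx": 0.008, "ty": 0, "tz": 0.051, "twist": 0}, {"tx": 0.011, "ty": 0, "tz": 0.063, "twist": 0}, {"tx": 0.016, "ty": 0, "tz": 0.075, "twist": 0}, {"tx": 0.021, "ty": -0.001, "tz": 0.087, "twist": 0}, {"tx": 0.027, "ty": -0.001, "tz": 0.099, "twist": 0}]}}

```text
t: 5.18
tcp_pos: [431.2, 221.4, 152.0]
tool_rot: [-3.139, 0.001, -0.025]
contact_force: [-0.6, 7.0, -1.6]
finger_gap: 24.0
finger_force: 15.0
```

Next segment, relative to the row at 0.46 rad.

Request:
{"op": "arm_command", "data": {"targets": [{"tx": 0.006, "ty": 0, "tz": 0.011, "twist": 0}, {"tx": 0.013, "ty": 0, "tz": 0.022, "twist": 0}, {"tx": 0.021, "ty": 0, "tz": 0.032, "twist": 0}, {"tx": 0.029, "ty": 0, "tz": 0.042, "twist": 0}, {"tx": 0.038, "ty": -0.001, "tz": 0.052, "twist": 0}, {"tx": 0.047, "ty": -0.001, "tz": 0.06, "twist": 0}, {"tx": 0.057, "ty": -0.001, "tz": 0.069, "twist": 0}, {"tx": 0.067, "ty": -0.001, "tz": 0.077, "twist": 0}]}}

```text
t: 6.18
tcp_pos: [498.9, 219.5, 228.7]
tool_rot: [-3.141, 0.001, -0.026]
contact_force: [1.3, 4.2, -2.9]
finger_gap: 24.0
finger_force: 15.0
```

Request:
{"op": "arm_command", "data": {"targets": [{"tx": 0.011, "ty": 0, "tz": 0.007, "twist": 0}, {"tx": 0.022, "ty": -0.001, "tz": 0.013, "twist": 0}, {"tx": 0.034, "ty": -0.001, "tz": 0.019, "twist": 0}, {"tx": 0.046, "ty": -0.001, "tz": 0.024, "twist": 0}, {"tx": 0.058, "ty": -0.002, "tz": 0.029, "twist": 0}, {"tx": 0.07, "ty": -0.002, "tz": 0.032, "twist": 0}, {"tx": 0.083, "ty": -0.002, "tz": 0.036, "twist": 0}, {"tx": 0.095, "ty": -0.003, "tz": 0.038, "twist": 0}]}}

```text
t: 7.18
tcp_pos: [593.9, 216.8, 267.2]
tool_rot: [-3.14, 0.0, -0.025]
contact_force: [-1.4, 6.3, 1.7]
finger_gap: 24.1
finger_force: 15.0
```

Request:
{"op": "arm_command", "data": {"targets": [{"tx": 0.013, "ty": 0, "tz": 0.001, "twist": 0}, {"tx": 0.026, "ty": 0, "tz": 0.002, "twist": 0}, {"tx": 0.039, "ty": -0.001, "tz": 0.002, "twist": 0}, {"tx": 0.052, "ty": -0.001, "tz": 0.002, "twist": 0}, {"tx": 0.065, "ty": -0.001, "tz": 0, "twist": 0}, {"tx": 0.077, "ty": -0.002, "tz": -0.002, "twist": 0}, {"tx": 0.09, "ty": -0.002, "tz": -0.005, "twist": 0}, {"tx": 0.102, "ty": -0.002, "tz": -0.008, "twist": 0}]}}

```text
t: 8.18
tcp_pos: [696.4, 214.0, 260.4]
tool_rot: [-3.141, -0.003, -0.026]
contact_force: [0.3, 1.8, 3.5]
finger_gap: 24.1
finger_force: 15.0
```

Request:
{"op": "arm_command", "data": {"targets": [{"tx": 0.007, "ty": 0, "tz": -0.002, "twist": 0}, {"tx": 0.014, "ty": 0, "tz": -0.005, "twist": 0}, {"tx": 0.021, "ty": 0, "tz": -0.008, "twist": 0}, {"tx": 0.021, "ty": 0, "tz": -0.008, "twist": 0}]}}

```text
t: 8.68
tcp_pos: [718.0, 213.4, 252.4]
tool_rot: [-3.141, -0.005, -0.028]
contact_force: [2.7, 2.0, 5.2]
finger_gap: 24.0
finger_force: 15.0
```

Request:
{"op": "arm_command", "data": {"targets": [{"tx": 0, "ty": 0, "tz": 0, "twist": 0}, {"tx": 0, "ty": 0, "tz": 0, "twist": 0}, {"tx": 0, "ty": 0, "tz": 0, "twist": 0}, {"tx": 0, "ty": 0, "tz": 0.03, "twist": 0}, {"tx": 0, "ty": 0, "tz": 0.06, "twist": 0}, {"tx": 0, "ty": 0, "tz": 0.09, "twist": 0}, {"tx": -0.06, "ty": 0, "tz": 0.09, "twist": 0}, {"tx": -0.12, "ty": 0, "tz": 0.09, "twist": 0}], "fingers": 0.065}}

```text
t: 9.68
tcp_pos: [610.6, 214.2, 337.6]
tool_rot: [3.141, 0.003, -0.028]
contact_force: [0.3, 0.5, 1.9]
finger_gap: 64.9
finger_force: 0.0
```

Request:
{"op": "arm_command", "data": {"targets": [{"tx": -0.06, "ty": 0, "tz": 0, "twist": 0}, {"tx": -0.12, "ty": 0, "tz": 0, "twist": 0}, {"tx": -0.15, "ty": 0, "tz": 0, "twist": 0}, {"tx": -0.15, "ty": 0, "tz": 0, "twist": 0}]}}

```text
t: 10.18
tcp_pos: [457.6, 214.0, 342.5]
tool_rot: [-3.141, -0.003, -0.025]
contact_force: [0.7, -0.3, -0.2]
finger_gap: 64.9
finger_force: 0.0
```

Run:
```python
from h import *
o,c=wrist(); save(c,"w2"); b=manip.camera("scene"); a=manip.camera("top")
im=np.hstack([cv2.resize(x["image"],(400,300)) for x in (c,b)]); cv2.imwrite("pics/w2.png",np.vstack([im,np.hstack([cv2.resize(a["image"],(400,300)),np.zeros((300,400,3),np.uint8)])])[:,:,::-1])
print(o["tcp_pos"],o["tool_rot"],o["t"],o["finger_force"])
for n,x in(("w",c),("t",a),("s",b)):
  for q in("plate","plate_plain","plate_frosted","lid"):
    r=maskpts(x,q)
    if r: print(n,q,round(r[0],2),r[1],len(r[2]),np.median(r[2],0).round(1),r[2].min(0).round(0),r[2].max(0).round(0))
```

```text
[457.58149489 213.95122493 342.49229632] [-3.14055792e+00 -2.73407036e-03 -2.53667380e-02] 10.175 0.0
w plate 0.61 [246.9, 105.2] 1733 [529.  224.8  42.6] [486. 172.   5.] [573. 270.  46.]
w plate_plain 0.98 [246.6, 103.1] 1642 [529.4 225.3  42.6] [492. 175.   7.] [571. 270.  46.]
w plate_frosted 0.89 [252.1, 104.3] 1593 [529.2 225.   42.6] [492. 176.   8.] [570. 270.  46.]
w lid 0.58 [251.2, 13.7] 5207 [639.6 215.5  89.8] [625.  73.  -2.] [670. 365. 112.]
t plate 0.94 [163.6, 212.9] 491 [528.8 222.4  43.1] [494. 176.   8.] [569. 265.  52.]
t plate_plain 0.82 [165.7, 214.6] 537 [528.2 222.2  43. ] [491. 173.   2.] [571. 268.  52.]
t plate_frosted 0.61 [164.9, 211.7] 516 [527.8 220.5  43.1] [491. 173.   6.] [569. 273.  52.]
t lid 0.97 [157.1, 149.1] 4679 [677.8 211.9 174.4] [625.  92.  -4.] [762. 411. 285.]
s plate 0.54 [305.4, 155.9] 309 [528.3 221.2  43. ] [469.  95.   5.] [690. 302. 204.]
s plate_plain 0.56 [303.1, 156.0] 265 [528.7 218.2  43. ] [496. 173.  35.] [565. 266.  47.]
s plate_frosted 0.63 [302.9, 158.0] 292 [528.5 219.3  43. ] [469. 173.  12.] [565. 267.  47.]
s lid 0.66 [346.4, 148.6] 1663 [690.4 198.  182. ] [504.  92.   0.] [735. 588. 280.]
```

View pics/w2.png

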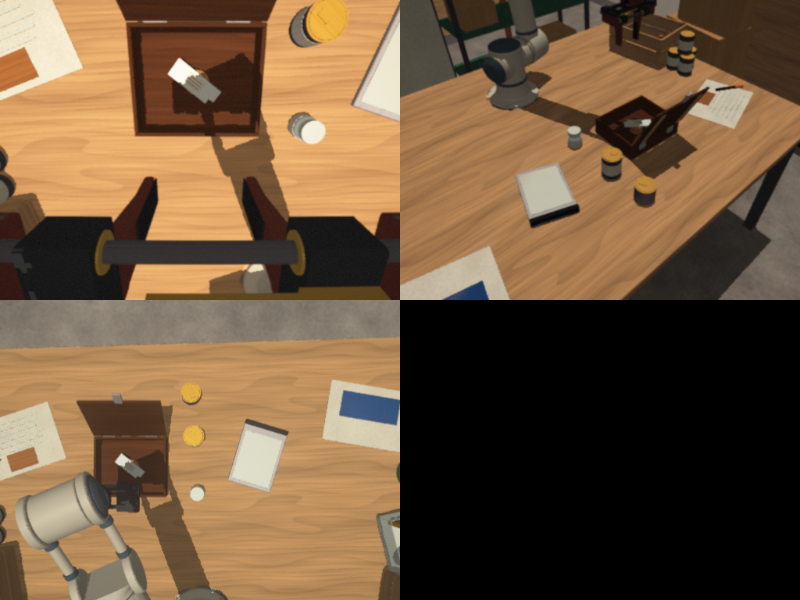

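The lid is open, and the plate is on its rest at wrist (194,80) in the scaled view, running from upper left (far, +y) to lower right (near, -y). I'll zoom in to find the notch, moving the arm a little lower and closer first to get a better view.

```bash
cat > plate.py <<'E'
from h import *
def fit(name,q="plate",zr=(36,50)):
    o,c=wrist(); im=c["image"]
    v,u=np.mgrid[0:384,0:512]; ok=c["depth"].ravel()>0
    uv=np.c_[u.ravel(),v.ravel()]; P=world(c,uv); uv=uv[ok]
    r=manip.masks_of(c,q)[0]; m=cv2.dilate(r["pixels"].astype(np.uint8),np.ones((5,5)))>0
    s=m[uv[:,1],uv[:,0]]&(P[:,2]>zr[0])&(P[:,2]<zr[1]); Q=P[s]
    (cx,cy),(w,h),a=cv2.minAreaRect(Q[:,:2].astype(np.float32))
    if w<h: a+=90
    print("centre",cx,cy,"size",w,h,"long-axis deg",a%180,"z",np.median(Q[:,2]),len(Q),"tcp",o["tcp_pos"].round(1),o["tool_rot"].round(3))
    e=np.array([np.cos(np.radians(a)),np.sin(np.radians(a))]); n=np.array([-e[1],e[0]])
    l=(Q[:,:2]-[cx,cy])@np.c_[e,n]
    for sx in(1,-1):
        for sy in(1,-1):
            k=((l[:,0]*sx>39)&(l[:,1]*sy>7)).sum(); print("corner",sx,sy,k,((np.array([cx,cy])+e*sx*45+n*sy*13)).round(0))
    u0,v0=uv[s].mean(0).astype(int); 
    cr=im[max(0,v0-75):v0+75,max(0,u0-100):u0+100]; cv2.imwrite(f"pics/{name}.png",cv2.resize(cr,None,fx=4,fy=4,interpolation=cv2.INTER_CUBIC)[:,:,::-1])
E
python3 -c "
from plate import *
fit('p1')"
```

```text
centre 0.0 0.0 size 0.0 0.0 long-axis deg 0.0 z nan 0 tcp [459.1 213.9 340.9] [ 3.142  0.    -0.027]
corner 1 1 0 [45. 13.]
corner 1 -1 0 [ 45. -13.]
corner -1 1 0 [-45.  13.]
corner -1 -1 0 [-45. -13.]
  return _methods._mean(a, axis=axis, dtype=dtype,
  ret = ret.dtype.type(ret / rcount)
plate.py:16: RuntimeWarning: Mean of empty slice.
  u0,v0=uv[s].mean(0).astype(int);
  ret = um.true_divide(
plate.py:16: RuntimeWarning: invalid value encountered in cast
  u0,v0=uv[s].mean(0).astype(int);
plate.py:17: RuntimeWarning: overflow encountered in scalar subtract
  cr=im[max(0,v0-75):v0+75,max(0,u0-100):u0+100]; cv2.imwrite(f"pics/{name}.png",cv2.resize(cr,None,fx=4,fy=4,interpolation=cv2.INTER_CUBIC)[:,:,::-1])
Traceback (most recent call last):
  File "plate.py", line 17, in fit
    cr=im[max(0,v0-75):v0+75,max(0,u0-100):u0+100]; cv2.imwrite(f"pics/{name}.png",cv2.resize(cr,None,fx=4,fy=4,interpolation=cv2.INTER_CUBIC)[:,:,::-1])
                                                                                   ~~~~~~~~~~^^^^^^^^^^^^^^^^^^^^^^^^^^^^^^^^^^^^^^^^^^^^^^^^^
cv2.error: OpenCV(4.12.0) /io/opencv/modules/imgproc/src/resize.cpp:4208: error: (-215:Assertion failed) !ssize.empty() in function 'resize'
```

Request:
{"op": "arm_command", "data": {"targets": [{"tx": 0.025, "ty": 0.005, "tz": -0.05, "twist": 0}, {"tx": 0.05, "ty": 0.01, "tz": -0.1, "twist": 0}, {"tx": 0.05, "ty": 0.01, "tz": -0.1, "twist": 0}]}}

```text
t: 11.4
tcp_pos: [507.9, 223.2, 235.3]
tool_rot: [3.138, 0.009, -0.027]
contact_force: [0.0, 0.1, -0.1]
finger_gap: 64.8
finger_force: 0.0
```

```bash
sed -i 's/^    r=manip.masks_of.*$//; s/^    s=m\[.*$/    s=(abs(P[:,0]-529)<60)\&(abs(P[:,1]-222)<65)\&(P[:,2]>zr[0])\&(P[:,2]<zr[1]); Q=P[s]/' plate.py
python3 -c "
from plate import *
fit('p1',zr=(39,48))"
```

```text
centre 528.3565063476562 221.64190673828125 size 100.19642639160156 39.31884002685547 long-axis deg 50.90115737915039 z 42.69886796275002 2485 tcp [507.9 223.2 235.3] [ 3.138  0.009 -0.027]
corner 1 1 103 [547. 265.]
corner 1 -1 87 [567. 248.]
corner -1 1 11 [490. 195.]
corner -1 -1 69 [510. 179.]
```

View pics/p1.png

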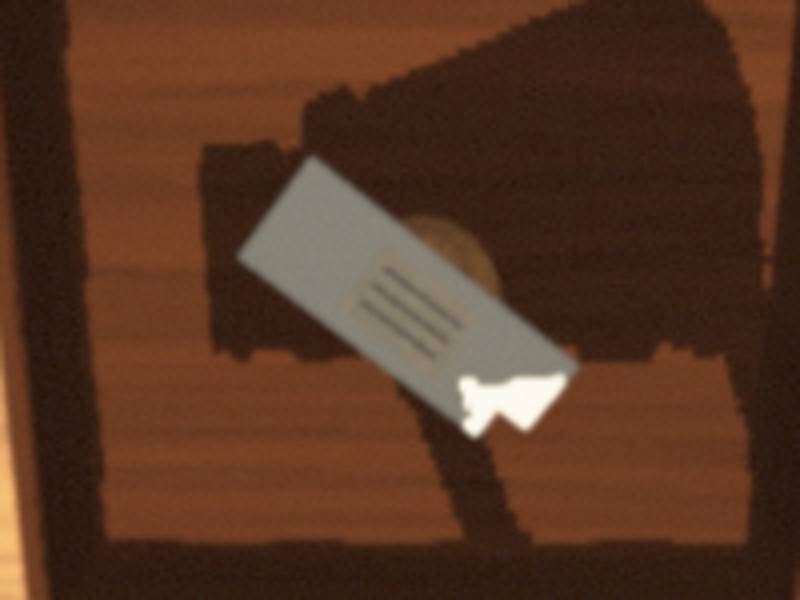

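The notch is at crop (500,420), on the near, low-y end, at the low-x corner (490,195). The corner count agrees. The plain end therefore points along +50.9°, towards (552,251). I'll grip 30 mm from the centre, which keeps the gripper body clear of the leaning lid and the fingers clear of the cork.

Request:
{"op": "arm_command", "data": {"targets": [{"tx": 0.039, "ty": 0.022, "tz": -0.02, "twist": 10.5}, {"tx": 0.039, "ty": 0.022, "tz": -0.04, "twist": 10.5}, {"tx": 0.039, "ty": 0.022, "tz": -0.06, "twist": 10.5}, {"tx": 0.039, "ty": 0.022, "tz": -0.08, "twist": 10.5}, {"tx": 0.039, "ty": 0.022, "tz": -0.08, "twist": 10.5}, {"tx": 0.039, "ty": 0.022, "tz": -0.08, "twist": 10.5}, {"tx": 0.039, "ty": 0.022, "tz": -0.08, "twist": 10.5}]}}

```text
t: 12.32
tcp_pos: [548.6, 246.2, 163.6]
tool_rot: [3.14, -0.003, 0.886]
contact_force: [-0.4, -0.4, 0.5]
finger_gap: 65.1
finger_force: 0.0
```

```bash
python3 -c "
from plate import *
fit('p2',zr=(39,48))
a=manip.camera('top');r=maskpts(a,'lid');Q=r[2];Q=Q[(Q[:,2]>90)&(Q[:,2]<140)&(abs(Q[:,1]-224)<40)];print(r[0],len(Q));print(np.polyfit(Q[:,2],Q[:,0],1)if len(Q)>5 else '')"
```

```text
centre 527.243408203125 222.2625732421875 size 100.58108520507812 36.056331634521484 long-axis deg 50.55440139770508 z 42.74500247707522 3198 tcp [548.6 246.2 163.6] [ 3.14e+00 -3.00e-03  8.86e-01]
corner 1 1 131 [546. 265.]
corner 1 -1 128 [566. 249.]
corner -1 1 2 [489. 196.]
corner -1 -1 92 [509. 179.]
0.64 301
[4.59681492e-01 5.97984996e+02]
```

Request:
{"op": "arm_command", "data": {"targets": [{"tx": -0.002, "ty": -0.001, "tz": -0.04, "twist": 0}, {"tx": -0.002, "ty": -0.001, "tz": -0.08, "twist": 0}, {"tx": -0.002, "ty": -0.001, "tz": -0.1, "twist": 0}, {"tx": -0.002, "ty": -0.001, "tz": -0.115, "twist": 0}, {"tx": -0.002, "ty": -0.001, "tz": -0.13, "twist": 0}, {"tx": -0.002, "ty": -0.001, "tz": -0.137, "twist": 0}, {"tx": -0.002, "ty": -0.001, "tz": -0.137, "twist": 0}]}}

```text
t: 13.35
tcp_pos: [546.1, 244.9, 23.9]
tool_rot: [-3.141, 0.0, 0.89]
contact_force: [0.3, -0.2, -0.4]
finger_gap: 65.1
finger_force: 0.0
```

Request:
{"op": "arm_command", "data": {"targets": [{"tx": 0, "ty": 0, "tz": 0, "twist": 0}, {"tx": 0, "ty": 0, "tz": 0, "twist": 0}, {"tx": 0, "ty": 0, "tz": 0, "twist": 0}, {"tx": 0, "ty": 0, "tz": 0, "twist": 0}, {"tx": 0, "ty": 0, "tz": 0, "twist": 0}, {"tx": 0, "ty": 0, "tz": 0, "twist": 0}], "fingers": 0.02, "newtons": 25}}

```text
t: 14.1
tcp_pos: [546.3, 245.0, 24.4]
tool_rot: [3.141, -0.001, 0.89]
contact_force: [-1.0, -0.4, 2.7]
finger_gap: 35.4
finger_force: 25.0
```

Request:
{"op": "arm_command", "data": {"targets": [{"tx": 0, "ty": 0, "tz": 0.01, "twist": 0}, {"tx": 0, "ty": 0, "tz": 0.03, "twist": 0}, {"tx": 0, "ty": 0, "tz": 0.055, "twist": 0}, {"tx": 0, "ty": 0, "tz": 0.085, "twist": 0}, {"tx": 0, "ty": 0, "tz": 0.115, "twist": 0}, {"tx": 0, "ty": 0, "tz": 0.14, "twist": 0}, {"tx": 0, "ty": 0, "tz": 0.16, "twist": 0}, {"tx": 0, "ty": 0, "tz": 0.17, "twist": 0}]}}

```text
t: 15.1
tcp_pos: [546.4, 245.0, 196.1]
tool_rot: [3.14, -0.002, 0.89]
contact_force: [-1.0, 0.8, -0.7]
finger_gap: 35.6
finger_force: 25.0
```

Request:
{"op": "arm_command", "data": {"targets": [{"tx": -0.002, "ty": -0.03, "tz": 0, "twist": 1.5}, {"tx": -0.004, "ty": -0.065, "tz": 0, "twist": 3}, {"tx": -0.006, "ty": -0.1, "tz": 0, "twist": 4.5}, {"tx": -0.008, "ty": -0.135, "tz": 0, "twist": 6}, {"tx": -0.01, "ty": -0.17, "tz": 0, "twist": 7.5}, {"tx": -0.01, "ty": -0.2, "tz": 0, "twist": 9}, {"tx": -0.01, "ty": -0.225, "tz": 0, "twist": 10.5}, {"tx": -0.01, "ty": -0.24, "tz": 0, "twist": 11}]}}

```text
t: 16.1
tcp_pos: [535.7, 3.6, 193.4]
tool_rot: [-3.14, -0.0, 1.851]
contact_force: [0.2, -0.2, -0.3]
finger_gap: 35.5
finger_force: 25.0
```

Request:
{"op": "arm_command", "data": {"targets": [{"tx": -0.002, "ty": -0.02, "tz": 0, "twist": 1.5}, {"tx": -0.004, "ty": -0.05, "tz": 0, "twist": 3}, {"tx": -0.006, "ty": -0.085, "tz": 0, "twist": 4.5}, {"tx": -0.008, "ty": -0.12, "tz": 0, "twist": 6}, {"tx": -0.01, "ty": -0.155, "tz": 0, "twist": 7.5}, {"tx": -0.011, "ty": -0.185, "tz": 0, "twist": 9}, {"tx": -0.011, "ty": -0.205, "tz": 0, "twist": 10.5}, {"tx": -0.011, "ty": -0.21, "tz": 0, "twist": 11.1}]}}

```text
t: 17.1
tcp_pos: [524.5, -206.4, 193.1]
tool_rot: [-3.142, -0.002, 2.819]
contact_force: [-0.5, 1.0, 0.7]
finger_gap: 35.5
finger_force: 25.0
```

Request:
{"op": "arm_command", "data": {"targets": [{"tx": 0.001, "ty": 0.001, "tz": -0.03, "twist": 0}, {"tx": 0.001, "ty": 0.001, "tz": -0.06, "twist": 0}, {"tx": 0.001, "ty": 0.001, "tz": -0.08, "twist": 0}, {"tx": 0.001, "ty": 0.001, "tz": -0.092, "twist": 0}, {"tx": 0.001, "ty": 0.001, "tz": -0.092, "twist": 0}, {"tx": 0.001, "ty": 0.001, "tz": -0.092, "twist": 0}]}}

```text
t: 17.85
tcp_pos: [526.6, -204.3, 103.2]
tool_rot: [-3.141, 0.002, 2.818]
contact_force: [-0.0, 0.7, 0.1]
finger_gap: 35.5
finger_force: 25.0
```

Run:
```python
from h import *
o,c=wrist(); b=manip.camera("scene"); a=manip.camera("top")
cv2.imwrite("pics/fin.png",np.hstack([cv2.resize(c["image"],(400,300)),cv2.resize(b["image"][130:346,70:358],(400,300))])[:,:,::-1])
print(o["tcp_pos"],o["tool_rot"],o["finger_force"])
for n,x in(("w",c),("s",b)):
    r=maskpts(x,"plate")
    if r:
        P=r[2]; P=P[(P[:,2]>90)&(P[:,2]<150)&(np.hypot(P[:,0]-554,P[:,1]+215)<75)]
        C=P.mean(0); print(n,r[0],len(P),C,cv2.minAreaRect(P[:,:2].astype(np.float32)), "normal",np.linalg.svd(P-C,full_matrices=False)[2][2])
r=maskpts(a,"lid"); print("lid",r[0],r[2].max(0),np.median(r[2],0))
for q in("tin_tall","tin_short","jar"):
    r=maskpts(b,q); print(q,r and np.median(r[2],0).round(0))
```

```text
[ 526.63832268 -204.32989012  103.24056321] [-3.14136994e+00  1.87461897e-03  2.81827630e+00] 24.97203290462494
w 0.61 7389 [ 542.72217505 -209.68547876  121.26032176] ((554.8558349609375, -213.82205200195312), (37.25807189941406, 101.0596923828125), 70.73139190673828) normal [-0.00380109  0.00496232  0.99998046]
s 0.83 459 [ 558.53603404 -213.76075416  122.0111349 ] ((555.310302734375, -213.6964874267578), (35.43404769897461, 103.74288177490234), 71.35682678222656) normal [-0.01049618 -0.00981854 -0.99989671]
lid 0.59 [783.29260718 391.97603943 283.90133465] [678.19023782 211.6102599  174.18552762]
tin_tall [637.  -8.  71.]
tin_short [779.  -1.  59.]
jar [447. -11.  48.]
```

View pics/fin.png

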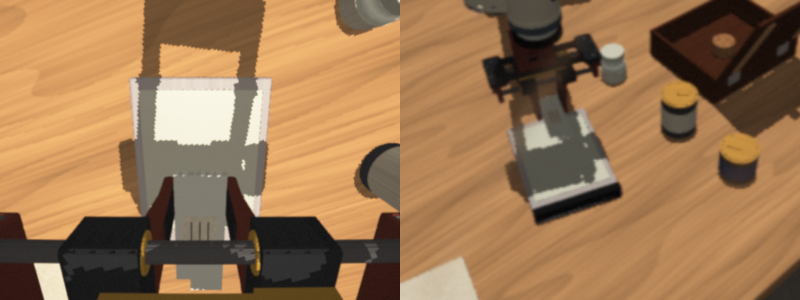

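The plate is level, 1–2 mm off the pad's centre and lined up with it. Its notched end (wrist view, bottom at (190,285)) points towards the bar, the lid is open, and the tins and jar haven't moved. I'll hand it in.

```bash
python3 -c "
from rig import manip
print(manip.job_done())"
```

```text
the job is handed in; nothing more can be done
None
```

I handed the job in with the plate held by its plain end, level and label up, about 10 cm above the light pad and within about 2 mm of its centre, notched end towards the raised bar; the lid is open on its stop and the tins and jar are where they were (the hand-in call returned no verdict).

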